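# Charge the ball-mill jar from the cup

## Task

Charge the ball mill: pick up the white flared cup by its orange handle and tip all three steel balls over the lip opposite the handle into the steel jar at the bottom of the blue deep-walled station, angling the cup steeply so that its lip reaches down inside the station's walls while you tip. Then stand the empty cup upright on its round cork mat again, let go, and leave everything else where it is.

Things in the scene. Friction and masses are not known exactly. Their poses are not given: they have to be found in the camera images.
- cup: White flared plastic cup, loose, on the cork mat: 45 mm high, 44 mm across the foot, 76 mm across the rim, wall 3 mm, floor 4 mm, about 90 g. Its wall leans out 20 degrees: balls start rolling out at about 70 degrees of tilt. Origin: centre of its underside; z up through the mouth; handle along -x (roughly towards the robot, within 30 degrees), pouring lip at +x.
- cup_grip (a point): Grip point on the cup's orange handle, at (-64, 0, 30) mm in the cup's frame. The handle is a level flat bar, 10 mm thick along the cup's y, 16 mm high (22 to 38 mm above the underside), from x = -33 to -85 mm. Pinch it across its 10 mm; the gripper may lean in the bar's plane, e.g. 40 degrees back away from the cup, leaving more room to tip.
- cup_lip (a point): Pouring point of the cup's rim, across from the handle, at (38, 0, 45) mm in the cup's frame.
- mat: Round cork mat fixed to the desk, diameter 110 mm, 3 mm thick. Origin: centre of its underside, at desk height. The cup starts on its centre and must come back to it.
- station: Blue open-topped square jar station of a ball mill, fixed: 120 x 120 mm outside, walls 6 mm thick (108 x 108 mm inside), their top edge 88 mm above the desk. A steel jar stands in its middle; a small black panel and knob (9 mm proud) face -x. Origin: centre of its underside; x, y square to the walls, z up.
- jar_mouth (a point): Centre of the open mouth of the steel jar, 47 mm above the desk, that is 41 mm below the tops of the station's walls. The jar is fixed, 72 mm outside and 64 mm inside diameter, its inner floor 14 mm above the desk; round it runs an empty gutter whose floor is about 11 mm above the desk.
- ball0_center (a point): Centre of one of the three loose steel balls, 14 mm in diameter, 11 g, lying side by side on the cup's floor at the start.
- ball1_center (a point): Centre of one of the three loose steel balls, 14 mm in diameter, 11 g, lying side by side on the cup's floor at the start.
- ball2_center (a point): Centre of one of the three loose steel balls, 14 mm in diameter, 11 g, lying side by side on the cup's floor at the start.
- well_plate: Bystander: loose white well plate, 86 x 128 x 16 mm, lying behind the work. Origin: centre of its underside. Not to be moved.
- pen: Bystander: loose magenta pen, 140 mm long and 9 mm thick, lying roughly along x between the two places. Origin: centre of its underside. Not to be moved.
- notes: Bystander: loose block of green index notes, 16 x 50 x 14 mm, at the left front. Origin: centre of its underside. Not to be moved.
Not all that is in view belongs to the job. Of the things that look like the cup, the middle-sized one is meant.

How it is judged (in metres and radians):
On the way, in this order (a step that is already met when the one before it is completed fails the run):
1. the cup is tilted more than 57 degrees with its pouring lip below the tops of the station's walls, within 50 mm of the jar's axis (angle between cup's own z axis and vertical above 1 rad and height (world z) of cup_lip below 0.088 m and horizontal distance between cup_lip and jar_mouth below 0.05 m), for 0.05 s.
2. all three balls are in the steel jar (horizontal distance between each of ball0_center, ball1_center, ball2_center and jar_mouth below 0.032 m and height (world z) of each of ball0_center, ball1_center, ball2_center below 0.042 m), for 0.2 s.
At the end, for the whole second after the job is handed in: All three balls lie in the steel jar (centres within 32 mm of its axis and below 42 mm over the desk), and the cup stands at rest upright (within 6 degrees) on the cork mat, its centre within 30 mm of the mat's (all of step 2 and angle between cup's own z axis and vertical below 0.1 rad and horizontal distance between cup and mat below 0.03 m and height (world z) of cup below 0.007 m and linear speed of cup below 0.02 m/s); the robot touches nothing.
It fails at once if the white clear-plastic well plate is moved more than 30 mm (distance of well_plate from where it was at the start of the episode above 0.03 m).
It fails at once if the magenta pen is moved more than 30 mm (distance of pen from where it was at the start of the episode above 0.03 m).
It fails at once if the block of green index notes is moved more than 30 mm (distance of notes from where it was at the start of the episode above 0.03 m).
It also fails if it takes over 48 s, if anything falls off the work surface, if the arm or the gripper's body presses on something with over 40 N, if the wrist force passes 120 N, or if a joint passes its speed limit or range.

## Robot

A 6-joint arm with a two-finger parallel gripper is mounted at the origin on a cart in front of the work surface, level with it; the furniture and walls round the work are solid. World frame = base frame: x ahead of the robot, y to its left, z up, the work surface at z = 0. Lengths are in mm, angles in degrees, forces in N, time in s.
With the tool pointing down it reaches from about 300 to 850 mm from the base axis. Payload 4.2 kg.
Tool frame: the origin (TCP) lies on the centre line of the jaws, within the pads' length; the fingertips stand 14 mm ahead of it and the grasp point (between the pads) lies 5 mm behind it; z points along the fingers, y is the line along which they close (so a half turn about z gives the same grasp; the last joint's range is limited). The gripper opens to 91 mm and grips with 3 to 60 N. Pads are 32 mm wide; open, the fingers measure 118 mm over their backs; the gripper's body (76 mm by 178 mm) begins 60 mm behind the grasp point.
Start: joints at [-71.906, 18.312, 89.639, -0, 72.044, -1.146], TCP at [189.48, -542.899, 227.976] pointing down, gripper open.
Joint ranges: [-177.97, 177.97], [-48.28, 115.42], [12.27, 149.76], [-77.06, 257.06], [2.81, 150.46], [-146.56, 146.56]. Speed limits (degrees/s): [147.25, 147.25, 180, 180, 180, 180].

## Interface

Orientations are given as [roll, pitch, yaw] about the fixed x, y, z axes, in that order (R = Rz(yaw) Ry(pitch) Rx(roll)).
In Python, from workcell import env gives the robot as it stands.
- The arm moves only by the tool arm_command, never from a script. Its argument "motion" is a list of rows, each an object with "offset": the shift along the tool's x, y, z in m, a list of three; "spin": the turn about the tool's z in rad. In form: [{"offset": [tx, ty, tz], "spin": spin}, ...]. A call has 1 to 5 rows; each row shifts and turns the commanded pose from where the row before left it, along the tool's axes as they then stand; what a row does not reach is not made up. A row lasts 1/8 s, in which the tool goes at most 62.5 mm and 10.7 degrees, less where a joint would pass 70% of its speed; a pose out of reach is approached as far as the arm can. A call with a gripper value outside its range is refused whole. "jaw" is the finger opening in m, from 0 to 0.0912, set as the call begins (left out, the last holds). The fingers move at their own pace and stop on an object; "newtons" is the grip in N (left out, the last holds). Time passes only in rows, so rows that do not move let the fingers close. It gives the time, the measured TCP pose, the force, the opening and the grip force at its end, in the units of the state.
- env.state(): the state, without advancing time (a new reading comes with each control period).
- env.grab_frame(name): name is "scene" or "top" or "wrist"; returns (picture, depth): 384x512x3 uint8, blue, green, red; 384x512 float32, mm along the optical axis (not along the pixel's ray), 0 where there is no reading.
- env.camera_model(name): a dict with "fx", "fy", "cx", "cy" (pixels), "eye" and "rotation" of the camera in the world; the wrist camera has in their place "hand_eye" (4x4, takes a point from camera to tool coordinates, whose origin is the TCP and whose axes are the flange's). Camera axes: x right, y down, z forward; pixel columns grow to the right and rows downward; lengths in mm; the calibration is good to about 2 mm. A picture is of the moment at which its call begins: read the wrist's pose just before it. camera_model takes no time and is no camera call.
- env.job_done(): hands the job in; it is judged then, once.
Trained networks look in the newest picture that a camera, given by its name, has taken for a name from the list of things; names that differ only in an ending like _2 or _b are one class to them, and where a whole thing is asked for, a point or a joint stands for the part that bears it (a point fixed in the world has none). Each returns a list of dicts, best first, with "score" (0 to 1); they miss things now and then, are a little off and sometimes report something else, mostly with a low value. They report only what shows in the picture. A call takes as long as a camera call. They do not tell look-alikes from the thing itself.
- env.boxes_of(camera, target): "bbox" ([left, top, right, bottom] in pixels, round what is visible of it).
- env.pinpoint(camera, target): "location" ([column, row] in pixels: a listed point, or the origin of a listed thing).
The state is a dict: "time_s": time; "qpos": joint angles; "qvel": joint speeds; "effort": joint torques, N m; "ee_pos": TCP position; "ee_rot": TCP orientation; "force": force on the tool from outside, world axes, zero at the start; "torque": the same for the moment, N m; "gripper_width": finger opening in mm; "gripper_force": force on a finger pad.
Only numpy, scipy, OpenCV 4.12 (cv2) and the standard library are available. Lean on these libraries where they do the work, as an engineer would, in place of code of your own. Each camera call takes 0.05 s, during which the arm holds its last target. There are 200 camera calls.

## Working session

There is one attempt and no reset: what is moved stays moved. The work goes in short steps, Python scripts to look and compute and a tool call to move; the robot and the scene stay as the last step left them, time stands still between calls to the robot, and variables do not carry over. Pictures are saved under pics/ and viewed, at most 10 in all, crops included, and the job is handed in when it is done.

Besides the shell and the picture viewer there is one more tool, called after "Request:" as a command line: name --argument value ..., lists and objects as JSON in quotes. arm_command: Moves the arm, as the interface text tells. Its arguments: {"type":"object","properties":{"motion":{"type":"array"},"jaw":{"type":"number"},"newtons":{"type":"number"}},"required":["motion"]}

```bash
mkdir -p pics; cat > h.py <<'E'
import numpy as np, cv2
from workcell import env
def px2w(cam,u,v,d):
    m=env.camera_model(cam)
    p=np.array([(u-m['cx'])/m['fx']*d,(v-m['cy'])/m['fy']*d,d])
    return np.array(m['rotation'])@p+np.array(m['eye'])
def onplane(cam,u,v,z):
    m=env.camera_model(cam); r=np.array(m['rotation'])@np.array([(u-m['cx'])/m['fx'],(v-m['cy'])/m['fy'],1]); e=np.array(m['eye'])
    return e+r*(z-e[2])/r[2]
E
python3 - <<'E'
from h import *
np.set_printoptions(precision=1,suppress=True)
s=env.state();print({k:s[k] for k in('time_s','ee_pos','ee_rot','gripper_width')})
zs=dict(cup=3,cup_grip=33,cup_lip=48,mat=0,station=0,jar_mouth=47,pen=0,notes=0,well_plate=0)
ims=[]
for c in('top','scene'):
    im,d=env.grab_frame(c);np.save(c+'_d.npy',d);ims.append(im)
    print(c,env.camera_model(c)['eye'])
    for t,z in zs.items():
        for r in env.pinpoint(c,t)[:4]:
            u,v=r['location'];print(t,round(r['score'],2),np.array([u,v]),onplane(c,u,v,z))
cv2.imwrite('pics/top.png',ims[0]);cv2.imwrite('pics/scene.png',ims[1])
E
```

```text
{'time_s': 0.0, 'ee_pos': array([ 189.3, -542.4,  227.1]), 'ee_rot': array([-179.9,   -0. ,   19.2]), 'gripper_width': 91.55778394598451}
top [ 449.6   45.3 1089.2]Traceback (most recent call last):
  File "<stdin>", line 11, in <module>
  File "h.py", line 9, in onplane
    return e+r*(z-e[2])/r[2]
                        ~^^^
IndexError: invalid index to scalar variable.
```

```bash
python3 - <<'E'
from h import *
print(env.camera_model('top'),env.camera_model('scene'),env.camera_model('wrist'))
E
```

```text
{'fx': 438.8289231999046, 'fy': 438.8289231999046, 'cx': 263.2276656168473, 'cy': 193.15929308363997, 'eye': array([ 449.58136022,   45.31912547, 1089.2054873 ]), 'rotation': array([-175.26329625,    0.72411228,  -89.65580581])} {'fx': 408.0994775037175, 'fy': 408.0994775037175, 'cx': 247.72177629438843, 'cy': 182.97757410529732, 'eye': array([-231.26212188,  621.85966759,  508.20045756]), 'rotation': array([-113.52553217,    0.20566399, -126.44039676])} {'fx': 286.31400607995863, 'fy': 286.31400607995863, 'cx': 252.08077416215136, 'cy': 194.139681855118, 'hand_eye': array([[ 4.16302571e-04, -9.62802727e-01, -2.70204987e-01,
         7.55487396e+01],
       [ 9.99999812e-01,  2.78953223e-04,  5.46716663e-04,
         5.74517211e-01],
       [-4.51005742e-04, -2.70205164e-01,  9.62802662e-01,
        -1.56259694e+02],
       [ 0.00000000e+00,  0.00000000e+00,  0.00000000e+00,
         1.00000000e+00]])}
```

```bash
sed -i "s/np.array(m\['rotation'\])/Rot.from_euler('xyz',m['rotation'],degrees=True).as_matrix()/; 2i from scipy.spatial.transform import Rotation as Rot" h.py
cat > look.py <<'E'
from h import *
np.set_printoptions(precision=1,suppress=True)
zs=dict(cup=3,cup_grip=33,cup_lip=48,mat=0,station=0,jar_mouth=47,pen=0,notes=0,well_plate=0)
ims=[]
for c in('top','scene'):
    im,d=env.grab_frame(c);np.save(c+'_d.npy',d);ims.append(im)
    print(c)
    for t,z in zs.items():
        for r in env.pinpoint(c,t)[:4]:
            u,v=r['location'];print(t,round(r['score'],2),np.array([u,v]),onplane(c,u,v,z))
cv2.imwrite('pics/top.png',ims[0]);cv2.imwrite('pics/scene.png',ims[1])
E
python3 look.py
```

```text
top
cup 0.97 [350.6 244.7] [ 413.7 -155.6    3. ]
cup 0.79 [187.6 138.7] [676.  250.7   3. ]
cup 0.57 [238.7 180. ] [572.1 120.9   3. ]
cup_grip 0.97 [338.6 275.7] [ 341.4 -120.9   33. ]
cup_grip 0.9 [188.4 119.2] [718.3 244.   33. ]
cup_grip 0.59 [234.5 204.5] [509.2 128.3  33. ]
cup_lip 0.73 [364.3 227.5] [ 455.7 -179.9   48. ]
cup_lip 0.6 [241.7 161.5] [611.7 111.1  48. ]
cup_lip 0.59 [178.1 145.1] [650.9 264.8  48. ]
cup_lip 0.35 [229.5 178.4] [570.8 139.8  48. ]
mat 0.81 [237.7 178.8] [575.5 123.7   0. ]
station 0.77 [335.5 170.6] [ 597.2 -120.5    0. ]
jar_mouth 0.97 [336.6 166.1] [ 601.6 -116.    47. ]
pen 0.49 [283.7 229.8] [449.1   8.5   0. ]
notes 0.58 [164.3 245.7] [408.1 303.5   0. ]
well_plate 0.93 [281.1 127.9] [705.   15.6   0. ]
scene
cup 0.8 [152.4 218.2] [667.8 267.5   3. ]
cup 0.68 [336.8 211.1] [ 408.9 -144.5    3. ]
cup 0.6 [225.1 219. ] [551.2 119.    3. ]
cup_grip 0.96 [235.4 213.4] [513.6 112.2  33. ]
cup_grip 0.91 [347.4 215.2] [ 340.3 -103.4   33. ]
cup_grip 0.63 [151.4 199.8] [711.8 247.3  33. ]
cup_lip 0.97 [215.2 194.3] [611.4 109.2  48. ]
cup_lip 0.78 [333.3 183.2] [ 474.1 -196.5   48. ]
cup_lip 0.72 [155.4 211.1] [617.1 277.9  48. ]
mat 0.88 [222.4 215.2] [577.5 110.1   0. ]
station 0.56 [283.1 190.2] [ 601.7 -122.6    0. ]
jar_mouth 0.85 [281.4 174. ] [ 615.6 -126.1   47. ]
pen 0.68 [284.2 222.1] [451.5   4.2   0. ]
notes 0.64 [191.  276.8] [392.2 307.9   0. ]
well_plate 0.72 [226.2 192.1] [692.7  21.3   0. ]
```

View pics/top.png

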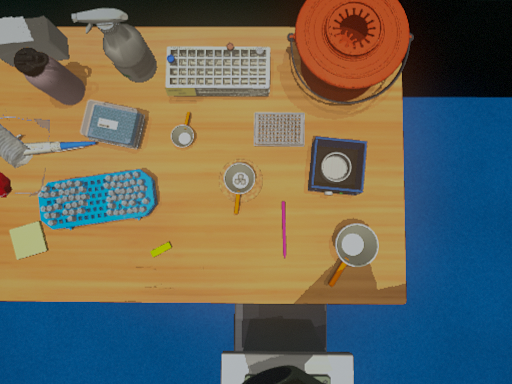

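View pics/scene.png

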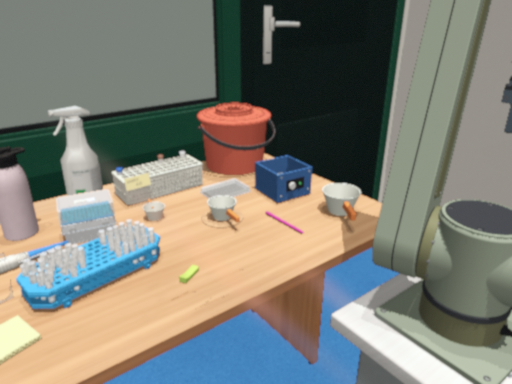

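The top picture shows three cups. The middle-sized one holds the balls and stands on the mat at about px (240,180), handle at (236,205). The small decoy is at (183,136) and the large one at (356,245). The station is at (337,166), the pen at (284,230). The scene view agrees.

The moves only give shifts plus spin about the tool axis. To tilt the cup I'll let it pivot in the jaws: grip the handle near its end, then relax the grip over the jar.

Request:
arm_command --motion '[{"offset": [0.0345, -0.0355, 0], "spin": 0}, {"offset": [0.0345, -0.0355, 0], "spin": 0}, {"offset": [0.0345, -0.0355, 0], "spin": 0}, {"offset": [0.0345, -0.0355, 0], "spin": 0}, {"offset": [0.0345, -0.0355, 0], "spin": 0}]' --jaw 0.05

```text
time_s: 1.72
ee_pos: [294.4, -317.1, 228.1]
ee_rot: [180.0, -0.0, 19.2]
force: [1.0, 0.9, 0.2]
gripper_width: 50.1
gripper_force: 0.0
```

Request:
arm_command --motion '[{"offset": [0.0345, -0.0355, 0], "spin": 0}, {"offset": [0.0345, -0.0355, 0], "spin": 0}, {"offset": [0.0345, -0.0355, 0], "spin": 0}, {"offset": [0.0345, -0.0355, 0], "spin": 0}, {"offset": [0.0345, -0.0355, 0], "spin": 0}]'

```text
time_s: 2.35
ee_pos: [398.8, -92.6, 228.2]
ee_rot: [180.0, -0.0, 19.2]
force: [-0.0, 0.6, 0.1]
gripper_width: 50.2
gripper_force: 0.0
```

Request:
arm_command --motion '[{"offset": [0.0345, -0.0355, 0], "spin": 0}, {"offset": [0.0345, -0.0355, 0], "spin": 0}, {"offset": [0.0345, -0.0355, 0], "spin": 0.15}, {"offset": [0.04, -0.02, 0], "spin": 0.15}, {"offset": [0.04, -0.02, 0], "spin": 0.15}]'

```text
time_s: 2.98
ee_pos: [536.6, 90.7, 228.2]
ee_rot: [-180.0, -0.0, -6.7]
force: [0.2, 0.1, 0.6]
gripper_width: 49.9
gripper_force: 0.0
```

Request:
arm_command --motion '[{"offset": [-0.041, -0.032, 0.02], "spin": 0}, {"offset": [0, 0, 0], "spin": 0}]'

```text
time_s: 3.22
ee_pos: [495.7, 126.9, 206.0]
ee_rot: [179.9, 0.3, -6.4]
force: [-0.4, -0.5, 0.3]
gripper_width: 49.6
gripper_force: 0.0
```

```bash
cat >> h.py <<'E'
def T_wrist():
    s=env.state(); T=np.eye(4); T[:3,:3]=Rot.from_euler('xyz',s['ee_rot'],degrees=True).as_matrix(); T[:3,3]=s['ee_pos']
    return T@np.array(env.camera_model('wrist')['hand_eye'])
def wplane(T,u,v,z):
    m=env.camera_model('wrist'); r=T[:3,:3]@np.array([(u-m['cx'])/m['fx'],(v-m['cy'])/m['fy'],1]); return T[:3,3]+r*(z-T[2,3])/r[2]
E
cat > w.py <<'E'
import sys
from h import *
np.set_printoptions(precision=1,suppress=True)
T=T_wrist(); im,d=env.grab_frame('wrist'); cv2.imwrite('pics/%s.png'%sys.argv[1],im); np.save('w_d.npy',d)
s=env.state();print(s['ee_pos'],s['ee_rot'])
zs=dict(cup=3,cup_grip=33,cup_lip=48,mat=0,jar_mouth=47,station=0)
for t in sys.argv[2:]:
    for r in env.pinpoint('wrist',t)[:2]: print(t,round(r['score'],2),np.array(r['location']),wplane(T,*r['location'],zs[t]))
# orange handle
hsv=cv2.cvtColor(im,cv2.COLOR_BGR2HSV); m=cv2.inRange(hsv,(5,150,100),(20,255,255))
n,l,st,c=cv2.connectedComponentsWithStats(m)
for i in range(1,n):
    if st[i,4]>150:
        ys,xs=np.nonzero(l==i); P=np.array([wplane(T,x,y,41) for x,y in zip(xs,ys)])[:,:2]
        mu=P.mean(0);w,V=np.linalg.eigh(np.cov(P.T));a=V[:,1]*np.sign(V[0,1]);p=(P-mu)@a
        print('orange',st[i],'mid',mu,'yaw',np.degrees(np.arctan2(a[1],a[0])),'ends',mu+a*p.min(),mu+a*p.max(), 'depth z', [])
E
python3 w.py w1 cup cup_grip cup_lip mat
```

```text
[497.6 126.2 207.2] [179.9   0.1  -6.4]
cup 0.87 [252.6 113.9] [569.6 116.7   3. ]
cup 0.67 [472.9 210.6] [ 414.5 -160.5    3. ]
cup_grip 0.87 [455.1 275.7] [ 338.9 -123.2   33. ]
cup_grip 0.64 [255.5 171.5] [505.  120.6  33. ]
cup_lip 0.64 [103.5  50.2] [647.  257.7  48. ]
cup_lip 0.59 [253.3  74.2] [608.5 111.9  48. ]
mat 0.41 [481.4  59.5] [ 600.8 -153.8    0. ]
orange [249 150  10  39 357] mid [510.2 122.2] yaw -5.147724690109565 ends [487.5 124.2] [531.3 120.3] depth z []
orange [435 285  19  14 169] mid [ 323.2 -106.8] yaw 77.62446173783243 ends [ 321.3 -115.5] [326.2 -93.2] depth z []
```

View pics/w1.png

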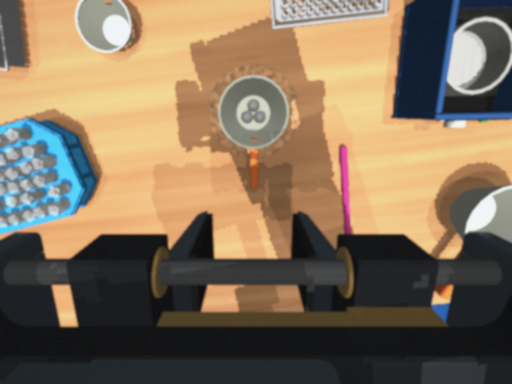

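The wrist view shows the cup with three balls at px (253,112) and its handle at (254,168), lined up with the tool. I'll go down over the handle end and check.

Request:
arm_command --motion '[{"offset": [-0.014, 0.003, 0.05], "spin": 0}, {"offset": [0, 0, 0.045], "spin": 0}, {"offset": [0, 0, 0], "spin": 0}]'

```text
time_s: 3.85
ee_pos: [482.7, 123.0, 110.9]
ee_rot: [179.9, 0.3, -6.6]
force: [-0.3, -0.2, 0.0]
gripper_width: 50.3
gripper_force: 0.0
```

```bash
python3 w.py w2 cup cup_grip cup_lip mat
```

```text
[484.7 123.6 113. ] [180.    0.1  -6.6]
cup 0.56 [245.4 101. ] [568.7 117.7   3. ]
cup_grip 0.91 [251.1 176.3] [507.7 119.8  33. ]
cup_lip 0.87 [242.4  36.8] [608.9 114.   48. ]
cup_lip 0.87 [26.8  5.1] [644.2 254.5  48. ]
orange [241 149  14  55 702] mid [510.6 122.2] yaw -5.09200762508974 ends [487.3 124.3] [531.7 120.3] depth z []
```

View pics/w2.png

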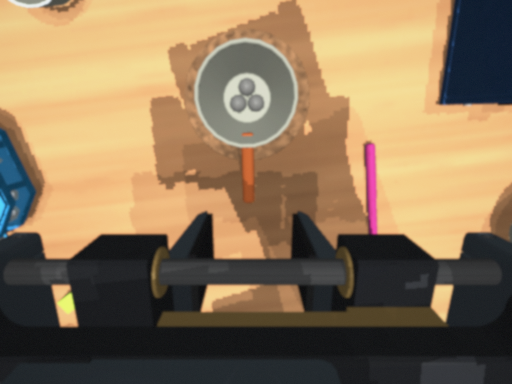

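Request:
arm_command --motion '[{"offset": [-0.001, -0.001, 0.034], "spin": 0}, {"offset": [0, 0, 0.033], "spin": 0}, {"offset": [0, 0, 0], "spin": 0}]'

```text
time_s: 4.47
ee_pos: [482.8, 125.1, 45.4]
ee_rot: [179.9, 0.1, -6.5]
force: [0.7, -0.5, 0.5]
gripper_width: 50.2
gripper_force: 0.0
```

Request:
arm_command --motion '[{"offset": [0, 0, 0], "spin": 0}, {"offset": [0, 0, 0], "spin": 0}, {"offset": [0, 0, 0], "spin": 0}]' --jaw 0.0 --newtons 50

```text
time_s: 4.85
ee_pos: [484.2, 125.4, 47.0]
ee_rot: [-180.0, -0.1, -6.5]
force: [-0.7, 0.8, 0.3]
gripper_width: 22.9
gripper_force: 0.0
```

Request:
arm_command --motion '[{"offset": [0, 0, 0], "spin": 0}, {"offset": [0, 0, 0], "spin": 0}, {"offset": [0, 0, 0], "spin": 0}]'

```text
time_s: 5.22
ee_pos: [483.6, 125.3, 46.0]
ee_rot: [-180.0, -0.0, -6.5]
force: [0.0, 0.6, 1.7]
gripper_width: 9.2
gripper_force: 50.0
```

Request:
arm_command --motion '[{"offset": [0, 0, -0.01], "spin": 0}, {"offset": [0, 0, -0.01], "spin": 0}, {"offset": [0, 0, 0], "spin": 0}]'

```text
time_s: 5.6
ee_pos: [484.2, 125.4, 67.0]
ee_rot: [-180.0, -0.1, -6.5]
force: [0.1, -0.3, -0.2]
gripper_width: 9.0
gripper_force: 50.0
```

```bash
python3 w.py w3 cup cup_lip mat; python3 - <<'E'
from h import *
a,_=env.grab_frame('scene'); b=cv2.resize(a[150:260,170:380],None,fx=2.4,fy=2.4)
c=cv2.imread('pics/w3.png'); cv2.imwrite('pics/c3.png',np.vstack([b,c[:264,:504]]))
E
```

```text
[483.8 125.3  66.5] [-180.    -0.1   -6.5]
cup 0.71 [254.2  99. ] [569.8 113.1   3. ]
cup 0.5 [ 63.3 320.9] [398.7 307.4   3. ]
cup_lip 0.93 [246.    7.3] [614.7 112.8  48. ]
orange [ 243  163   18   74 1213] mid [506.1 122.2] yaw -5.728210576957808 ends [479.  124.9] [529.5 119.8] depth z []
```

View pics/c3.png

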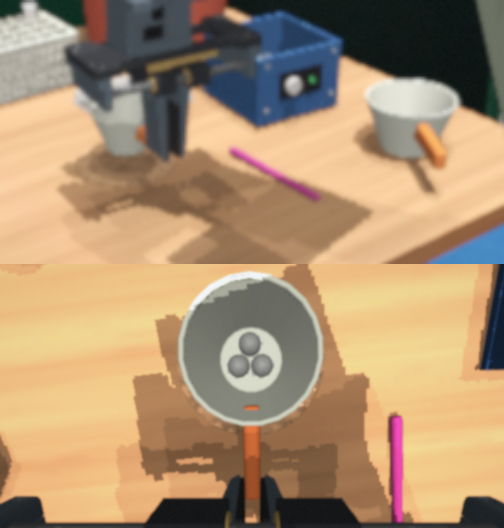

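The cup is lifted level with all three balls inside, at (250,355) in the lower panel. I'll carry it over to the station.

Request:
arm_command --motion '[{"offset": [0, 0, -0.03], "spin": 0}, {"offset": [0, 0, -0.04], "spin": 0}, {"offset": [0.005, 0.015, -0.038], "spin": 0}, {"offset": [0.0135, 0.03, 0], "spin": 0}, {"offset": [0.0135, 0.033, 0], "spin": 0}]'

```text
time_s: 6.48
ee_pos: [506.6, 43.5, 174.3]
ee_rot: [-180.0, -0.0, -6.5]
force: [-0.4, -0.4, -1.6]
gripper_width: 9.0
gripper_force: 50.0
```

Request:
arm_command --motion '[{"offset": [0.0135, 0.033, 0], "spin": 0}, {"offset": [0.0135, 0.033, 0], "spin": 0}, {"offset": [0.0135, 0.033, 0], "spin": 0}, {"offset": [0.0135, 0.03, 0], "spin": 0}, {"offset": [0.008, 0.02, 0], "spin": 0}]'

```text
time_s: 7.1
ee_pos: [551.1, -112.3, 173.5]
ee_rot: [180.0, 0.0, -6.6]
force: [0.0, -0.3, -1.2]
gripper_width: 8.8
gripper_force: 50.0
```

```bash
python3 w.py w4 cup cup_lip jar_mouth station; python3 - <<'E'
from h import *
np.set_printoptions(precision=1,suppress=True)
for c in('top','scene'):
    a,d=env.grab_frame(c); b=a
    for t,z in (('jar_mouth',47),('station',0)):
        for r in env.pinpoint(c,t)[:1]: print(c,t,r['score'],onplane(c,*r['location'],z))
    if c=='scene': b=cv2.resize(a[90:250,200:410],None,fx=2.4,fy=2.4)
cv2.imwrite('pics/c4.png',b)
# station wall tops in top depth
d=np.load('top_d.npy'); P=[]
for v in range(125,205):
    for u in range(300,375):
        if d[v,u]>0:
            p=px2w('top',u,v,float(d[v,u]))
            if 80<p[2]<96:P.append(p[:2])
P=np.array(P,np.float32);print(len(P),cv2.minAreaRect(P))
E
```

```text
[ 551.9 -114.3  173.5] [179.9  -0.   -6.6]
cup 0.71 [250.6  99.5] [ 641.3 -122.1    3. ]
cup_lip 0.69 [247.8   5.4] [ 716.1 -128.6   48. ]
orange [ 243  163   18   73 1137] mid [ 541.1 -111.8] yaw -5.885568580078955 ends [ 499.8 -107.5] [ 578.7 -115.6] depth z []
top jar_mouth 0.87 [ 603.3 -117.4   47. ]
top station 0.83 [ 600.2 -121.     0. ]
scene jar_mouth 0.61 [ 610.2 -126.9   47. ]
scene station 0.96 [ 596.2 -116.7    0. ]Traceback (most recent call last):
  File "<stdin>", line 14, in <module>
  File "h.py", line 5, in px2w
    m=env.camera_model(cam)
ValueError: time passes only in moves, steps and waits
```

View pics/w4.png

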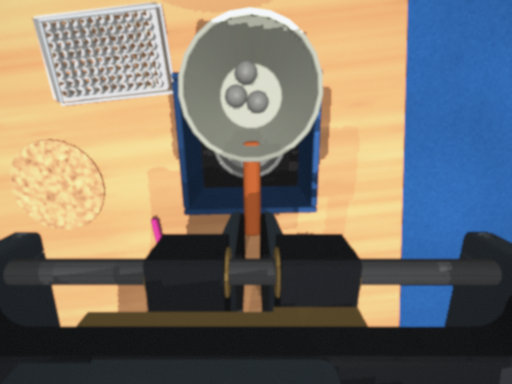

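```bash
python3 - <<'E'
from h import *
np.set_printoptions(precision=1,suppress=True)
T=T_wrist(); 
for u,v in((185,213),(316,208),(176,73)): print(wplane(T,u,v,88))
print('mat',wplane(T,57,183,3))
d=np.load('top_d.npy'); m=env.camera_model('top')
R=Rot.from_euler('xyz',m['rotation'],degrees=True).as_matrix()
v,u=np.mgrid[125:205,300:375]; z=d[125:205,300:375]
P=np.stack([(u-m['cx'])/m['fx']*z,(v-m['cy'])/m['fy']*z,z],-1).reshape(-1,3)@R.T+m['eye']
Q=P[(P[:,2]>80)&(P[:,2]<96)][:,:2].astype(np.float32); print(len(Q),cv2.minAreaRect(Q))
E
```

```text
[548.1 -50.5  88. ]
[ 539.5 -167.4   88. ]
[663.7 -63.9  88. ]
mat [574.4 116.4   3. ]
585 ((600.5074462890625, -115.56110382080078), (120.96233367919922, 120.88710021972656), 84.59162139892578)
```

```bash
cat > tilt.py <<'E'
from h import *
np.set_printoptions(precision=1,suppress=True)
s=env.state(); im,d=env.grab_frame('wrist'); m=env.camera_model('wrist'); H=np.array(m['hand_eye'])
hsv=cv2.cvtColor(im,cv2.COLOR_BGR2HSV); k=cv2.inRange(hsv,(5,150,90),(20,255,255)); k[:,:225]=0;k[:,280:]=0
n,l,st,c=cv2.connectedComponentsWithStats(k); i=1+np.argmax(st[1:,4])
v,u=np.nonzero((l==i)&(d>0)); z=d[v,u]
P=np.stack([(u-m['cx'])/m['fx']*z,(v-m['cy'])/m['fy']*z,z],-1)@H[:3,:3].T+H[:3,3]
P=P[np.abs(P[:,2]-np.median(P[:,2]))<60]
a=np.linalg.svd(P-P.mean(0),full_matrices=False)[2][0]; a*=np.sign(a[0])
print('n',len(P),'tilt',np.degrees(np.arctan2(a[2],a[0])),'xrange',P[:,0].min(),P[:,0].max(),'z',P[:,2].min(),P[:,2].max())
print(s['time_s'],s['ee_pos'],s['force'],s['gripper_width'],s['gripper_force'])
cv2.imwrite('pics/t.png',im)
E
python3 tilt.py
```

```text
n 1131 tilt 1.5208174882367054 xrange 3.748125444588183 48.80211705867015 z 4.368959796210163 13.833306054079003
7.65 [ 551.  -110.3  174.1] [-0.  -0.5 -1. ] 8.884403456557967 49.973530769348145
```

Request:
arm_command --motion '[{"offset": [0, 0, 0], "spin": 0}, {"offset": [0, 0, 0], "spin": 0}]' --newtons 20

```text
time_s: 7.95
ee_pos: [551.0, -110.9, 174.0]
ee_rot: [180.0, -0.0, -6.5]
force: [-0.1, -0.6, -2.3]
gripper_width: 9.3
gripper_force: 20.0
```

```bash
python3 tilt.py
```

```text
n 1139 tilt 1.890156678827073 xrange 3.754756001783207 49.34981344670265 z 3.7071809312418225 12.977302699241307
7.95 [ 551.  -110.9  174. ] [-0.1 -0.6 -2.3] 9.340429853914655 19.99842792749405
```

Request:
arm_command --motion '[{"offset": [0, 0.001, 0], "spin": 0}, {"offset": [0, 0, 0], "spin": 0}]' --newtons 11

```text
time_s: 8.25
ee_pos: [551.0, -112.1, 173.9]
ee_rot: [180.0, -0.0, -6.6]
force: [-0.5, -0.1, -0.9]
gripper_width: 10.1
gripper_force: 11.0
```

```bash
python3 tilt.py
```

```text
n 1009 tilt 48.26739266298419 xrange -2.5039015526295003 37.855747980384855 z -0.8398905472190847 44.40607220124781
8.25 [ 551.  -112.1  173.9] [-0.5 -0.1 -0.9] 10.123187079058614 10.999412387609482
```

Request:
arm_command --motion '[{"offset": [0, 0, 0], "spin": 0}, {"offset": [0, 0, 0], "spin": 0}]' --newtons 7

```text
time_s: 8.55
ee_pos: [551.0, -112.0, 174.0]
ee_rot: [180.0, -0.0, -6.5]
force: [1.1, 0.7, -1.6]
gripper_width: 10.0
gripper_force: 7.0
```

```bash
python3 tilt.py
```

```text
n 834 tilt 62.25633485363583 xrange -3.6352764017037487 26.576962154689113 z -0.5165507358269394 51.124203161444285
8.55 [ 551. -112.  174.] [ 1.1  0.7 -1.6] 10.025391350286071 6.9999150931835175
```

View pics/t.png

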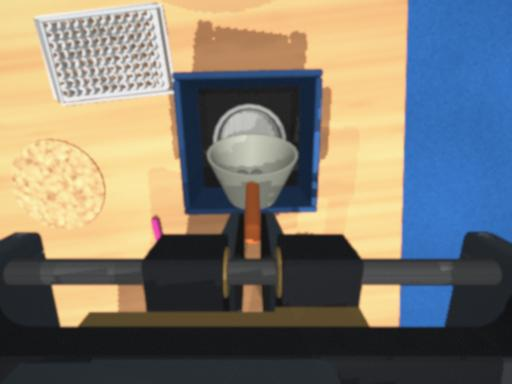

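The cup hangs at about 62°, inside the walls and in line with the jar (mouth at px (250,130)). I'll lower it slightly and relax the grip further.

Request:
arm_command --motion '[{"offset": [0, 0, 0.004], "spin": 0}, {"offset": [0, 0, 0], "spin": 0}]' --newtons 4.5

```text
time_s: 8.85
ee_pos: [550.6, -111.9, 169.5]
ee_rot: [-180.0, 0.1, -6.5]
force: [-0.1, -0.2, -0.9]
gripper_width: 9.8
gripper_force: 4.5
```

```bash
python3 tilt.py
```

```text
n 837 tilt 62.12401052560756 xrange -3.468747073648956 26.694485423160245 z 0.3232685208501209 51.583976173356575
8.85 [ 550.6 -111.9  169.5] [-0.1 -0.2 -0.9] 9.82862597107206 4.499931111931801
```

Request:
arm_command --motion '[{"offset": [0, 0, 0], "spin": 0}, {"offset": [0, 0, 0], "spin": 0}, {"offset": [0, 0, 0], "spin": 0}]' --newtons 3.3

```text
time_s: 9.28
ee_pos: [551.0, -112.0, 170.0]
ee_rot: [180.0, -0.0, -6.5]
force: [0.2, 1.0, -2.4]
gripper_width: 10.1
gripper_force: 3.3
```

```bash
python3 tilt.py
```

```text
n 838 tilt 62.09015455471477 xrange -3.621305183506678 26.646065320100135 z 1.5666980747341768 51.287159944064115
9.275 [ 551. -112.  170.] [ 0.2  1.  -2.4] 10.09083754525328 3.299947567284107
```

View pics/t.png

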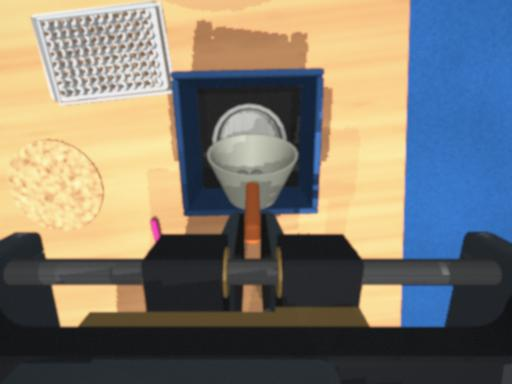

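Request:
arm_command --motion '[{"offset": [-0.003, 0, -0.004], "spin": 0}, {"offset": [-0.005, 0, -0.003], "spin": 0}, {"offset": [-0.004, 0, 0], "spin": 0}, {"offset": [0, 0, 0], "spin": 0}, {"offset": [0.016, 0, 0], "spin": 0}]' --newtons 3

```text
time_s: 9.95
ee_pos: [554.6, -112.4, 177.1]
ee_rot: [180.0, 0.0, -6.6]
force: [0.2, 1.4, -1.3]
gripper_width: 9.8
gripper_force: 3.0
```

```bash
python3 tilt.py
```

```text
n 765 tilt 66.7791690845742 xrange -3.8255382933182176 22.46185233676404 z 0.8020621076986743 53.38487367625163
9.95 [ 554.6 -112.4  177.1] [ 0.2  1.4 -1.3] 9.786006547995717 2.999236509203911
```

Request:
arm_command --motion '[{"offset": [-0.004, 0, 0.001], "spin": 0}, {"offset": [-0.006, 0, 0.001], "spin": 0}, {"offset": [-0.004, 0, 0.001], "spin": 0}, {"offset": [0, 0, 0], "spin": 0}, {"offset": [0.016, 0, 0], "spin": 0}]'

```text
time_s: 10.62
ee_pos: [556.5, -112.6, 174.1]
ee_rot: [-180.0, 0.0, -6.6]
force: [-0.1, -0.2, -1.6]
gripper_width: 10.3
gripper_force: 3.0
```

```bash
python3 tilt.py
```

```text
n 747 tilt 67.96515826563612 xrange -3.1289211902566763 21.88683634351166 z 0.14867784419763552 55.12359350646935
10.625 [ 556.5 -112.6  174.1] [-0.1 -0.2 -1.6] 10.27172476960272 2.997670993208885
```

Request:
arm_command --motion '[{"offset": [-0.005, 0, 0], "spin": 0}, {"offset": [-0.009, 0, 0], "spin": 0}, {"offset": [-0.009, 0, 0], "spin": 0}, {"offset": [-0.005, 0, 0], "spin": 0}, {"offset": [0.028, 0, 0], "spin": 0}]'

```text
time_s: 11.3
ee_pos: [554.8, -112.4, 174.3]
ee_rot: [180.0, 0.1, -6.6]
force: [0.7, 0.2, -2.0]
gripper_width: 10.2
gripper_force: 3.0
```

```bash
python3 tilt.py
```

```text
n 745 tilt 67.41130721229366 xrange -2.5315285426356127 23.223959331515836 z 1.1322102083745733 56.04026370513742
11.3 [ 554.8 -112.4  174.3] [ 0.7  0.2 -2. ] 10.187219404541736 2.9997531697154045
```

Request:
arm_command --motion '[{"offset": [-0.004, 0, 0.001], "spin": 0}, {"offset": [-0.004, 0, 0.001], "spin": 0}, {"offset": [0.012, 0, -0.03], "spin": 0}, {"offset": [0.005, 0, -0.008], "spin": 0}, {"offset": [0.001, 0, 0], "spin": 0}]'

```text
time_s: 11.98
ee_pos: [566.5, -113.8, 210.1]
ee_rot: [180.0, -0.0, -6.5]
force: [-1.3, 0.0, -1.2]
gripper_width: 10.1
gripper_force: 3.0
```

```bash
python3 tilt.py
```

```text
n 640 tilt 73.47802203587247 xrange -2.3772196022603396 17.125327572962853 z 0.338424173778094 58.36761803252841
11.975 [ 566.5 -113.8  210.1] [-1.3  0.  -1.2] 10.140034571445366 2.996760718524456
```

Request:
arm_command --motion '[{"offset": [-0.004, 0, 0.006], "spin": 0}, {"offset": [-0.003, 0, 0.01], "spin": 0}, {"offset": [-0.001, 0, 0.01], "spin": 0}, {"offset": [0, 0, 0.008], "spin": 0}, {"offset": [0, 0, 0], "spin": 0}]'

```text
time_s: 12.65
ee_pos: [558.5, -112.8, 174.9]
ee_rot: [-180.0, 0.1, -6.5]
force: [-0.4, -0.6, -0.8]
gripper_width: 10.0
gripper_force: 3.0
```

```bash
python3 tilt.py; cat > balls.py <<'E'
from h import *
np.set_printoptions(precision=1,suppress=True)
T=T_wrist(); im,d=env.grab_frame('wrist')
for n in range(3):
    for r in env.pinpoint('wrist','ball%d_center'%n)[:4]: print(n,round(r['score'],2),np.array(r['location']),wplane(T,*r['location'],21))
a,_=env.grab_frame('top')
for n in range(1):
    for r in env.pinpoint('top','ball%d_center'%n)[:4]: print('top',round(r['score'],2),np.array(r['location']),onplane('top',*r['location'],21))
cv2.imwrite('pics/b.png',np.vstack([cv2.resize(a[120:210,290:390],None,fx=3,fy=3),im[60:240,100:400]]))
E
python3 balls.py
```

```text
n 699 tilt 69.49686091147993 xrange -2.6796703288686814 20.8072995308548 z 0.37135553759017625 57.191205317781794
12.65 [ 558.5 -112.8  174.9] [-0.4 -0.6 -0.8] 9.9689279353059 2.9990726709365845
1 0.64 [250.1 142.9] [ 604.3 -116.9   21. ]
2 0.52 [267. 141.] [ 604.2 -135.1   21. ]
```

View pics/b.png

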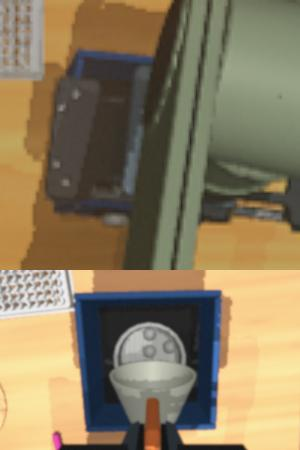

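All three balls lie in the jar: crop px (148,333), (148,351) and (167,350), inside the rim. Now lift out and return to the mat.

Request:
arm_command --motion '[{"offset": [0, 0, 0], "spin": 0}, {"offset": [0, 0, -0.015], "spin": 0}, {"offset": [0, 0, -0.025], "spin": 0}, {"offset": [0, 0, -0.025], "spin": 0}, {"offset": [0, -0.01, 0], "spin": 0}]' --newtons 15

```text
time_s: 13.62
ee_pos: [561.5, -103.3, 243.9]
ee_rot: [180.0, -0.4, -6.6]
force: [-0.3, 0.0, -2.2]
gripper_width: 9.6
gripper_force: 15.0
```

Request:
arm_command --motion '[{"offset": [0.001, -0.03, 0], "spin": 0}, {"offset": [0.001, -0.033, 0], "spin": 0}, {"offset": [0.002, -0.033, 0], "spin": 0}, {"offset": [0.002, -0.033, 0], "spin": 0}, {"offset": [0.001, -0.033, 0], "spin": 0}]'

```text
time_s: 14.25
ee_pos: [584.9, 58.9, 239.9]
ee_rot: [180.0, 0.1, -6.5]
force: [-0.5, 0.0, -1.4]
gripper_width: 9.5
gripper_force: 15.0
```

Request:
arm_command --motion '[{"offset": [0.001, -0.033, 0.02], "spin": 0}, {"offset": [0, -0.02, 0.035], "spin": 0}, {"offset": [0, -0.004, 0.03], "spin": 0}, {"offset": [0, 0, 0.015], "spin": 0}, {"offset": [0, 0, 0], "spin": 0}]'

```text
time_s: 14.88
ee_pos: [592.0, 113.6, 139.8]
ee_rot: [179.9, 0.2, -6.5]
force: [0.7, 0.3, -1.2]
gripper_width: 9.3
gripper_force: 15.0
```

```bash
python3 tilt.py; python3 balls.py
```

```text
n 663 tilt 69.62835489908515 xrange -2.5565424480856507 20.830996684269095 z -7.460397532589383 58.26236448281753
14.875 [592.  113.6 139.8] [ 0.7  0.3 -1.2] 9.339254718195695 14.998389780521393
0 0.39 [489.8 136.4] [ 622.1 -117.9   21. ]
1 0.52 [486.5 154.9] [ 604.6 -116.6   21. ]
2 0.66 [506.1 150.4] [ 606.9 -134.9   21. ]
top 0.61 [335.3 157.5] [ 626.7 -117.    21. ]
```

Request:
arm_command --motion '[{"offset": [0, 0, 0.013], "spin": 0}, {"offset": [0, 0, 0.009], "spin": 0}, {"offset": [-0.009, 0, 0.002], "spin": 0}, {"offset": [-0.009, 0, 0.002], "spin": 0}]' --newtons 6

```text
time_s: 15.72
ee_pos: [574.7, 115.8, 114.6]
ee_rot: [180.0, -0.0, -6.5]
force: [0.7, 0.2, 3.0]
gripper_width: 9.9
gripper_force: 6.0
```

```bash
python3 tilt.py
```

```text
n 893 tilt 61.03777974453563 xrange -7.853219636998432 24.37440121927716 z -0.7793856069774563 45.118924249222914
15.725 [574.7 115.8 114.6] [0.7 0.2 3. ] 9.909007270739853 6.000465899705887
```

Request:
arm_command --motion '[{"offset": [-0.009, 0, 0.002], "spin": 0}, {"offset": [-0.009, 0, 0.003], "spin": 0}, {"offset": [-0.0085, 0, 0.004], "spin": 0}, {"offset": [-0.008, 0, 0.0045], "spin": 0}, {"offset": [0, 0, 0], "spin": 0}]'

```text
time_s: 16.4
ee_pos: [538.8, 119.8, 101.2]
ee_rot: [180.0, 0.2, -6.5]
force: [-2.1, 0.5, 5.4]
gripper_width: 10.0
gripper_force: 6.0
```

```bash
python3 tilt.py
```

```text
n 1132 tilt 43.55747023234709 xrange -7.358461582119006 35.20927671894936 z -3.7906991377803365 33.71855156241682
16.4 [538.8 119.8 101.2] [-2.1  0.5  5.4] 10.008685512273665 6.000672876834869
```

Request:
arm_command --motion '[{"offset": [-0.008, 0, 0.005], "spin": 0}, {"offset": [-0.007, 0, 0.006], "spin": 0}, {"offset": [-0.0065, 0, 0.0065], "spin": 0}, {"offset": [-0.006, 0, 0.007], "spin": 0}, {"offset": [0, 0, 0], "spin": 0}]'

```text
time_s: 17.08
ee_pos: [513.0, 122.7, 76.0]
ee_rot: [180.0, 0.0, -6.5]
force: [0.2, -0.9, -0.9]
gripper_width: 10.1
gripper_force: 6.0
```

```bash
python3 tilt.py
```

```text
n 1269 tilt 24.46444971248815 xrange -6.263647179318383 37.779724017013706 z -5.703174915948011 17.843225898251774
17.075 [513.  122.7  76. ] [ 0.2 -0.9 -0.9] 10.121614903886394 5.999189391732216
```

Request:
arm_command --motion '[{"offset": [-0.006, 0, 0.0075], "spin": 0}, {"offset": [-0.005, 0, 0.0075], "spin": 0}, {"offset": [-0.004, 0, 0.008], "spin": 0}, {"offset": [-0.003, 0, 0.006], "spin": 0}, {"offset": [0, 0, 0], "spin": 0}]'

```text
time_s: 17.75
ee_pos: [494.7, 124.8, 47.2]
ee_rot: [180.0, 0.1, -6.5]
force: [-0.2, -0.5, -1.0]
gripper_width: 10.0
gripper_force: 6.0
```

```bash
python3 tilt.py; python3 w.py w9 cup cup_lip mat
```

```text
n 1236 tilt 3.2562564170077013 xrange -32.85512705535429 36.549524493346915 z -3.244835244878118 47.89416714552152
17.75 [494.7 124.8  47.2] [-0.2 -0.5 -1. ] 10.040915577427663 5.99976472556591
[495.2 124.8  47.7] [180.    0.1  -6.5]
cup 0.98 [250.3 123. ] [564.4 117.1   3. ]
cup_lip 0.95 [250.7  33.8] [607.7 111.6  48. ]
orange [ 243  186   19   73 1198] mid [508.  122.2] yaw -6.396402680781457 ends [483.3 125. ] [529.8 119.7] depth z []
```

Request:
arm_command --motion '[{"offset": [-0.001, 0, 0.002], "spin": 0}, {"offset": [0, 0, 0.002], "spin": 0}, {"offset": [0, 0, 0], "spin": 0}]' --newtons 3

```text
time_s: 18.38
ee_pos: [494.3, 125.0, 43.8]
ee_rot: [180.0, 0.0, -6.5]
force: [-0.2, -0.4, -0.6]
gripper_width: 9.8
gripper_force: 3.0
```

```bash
python3 tilt.py
```

```text
n 1227 tilt 2.2812309944196167 xrange -31.019013993243917 36.34593821568055 z -2.6307182213914473 45.09402205347726
18.375 [494.3 125.   43.8] [-0.2 -0.4 -0.6] 9.819599260301137 3.00003033131361
```

Request:
arm_command --motion '[{"offset": [0, 0, 0.002], "spin": 0}, {"offset": [0, 0, 0], "spin": 0}]'

```text
time_s: 18.68
ee_pos: [494.5, 125.0, 41.8]
ee_rot: [180.0, 0.0, -6.5]
force: [-0.8, -0.4, -0.6]
gripper_width: 10.1
gripper_force: 3.0
```

Request:
arm_command --motion '[{"offset": [0, 0, 0], "spin": 0}, {"offset": [0, 0, 0], "spin": 0}, {"offset": [0, 0, 0], "spin": 0}, {"offset": [0, 0, 0], "spin": 0}]' --jaw 0.04

```text
time_s: 19.18
ee_pos: [494.6, 125.0, 41.9]
ee_rot: [180.0, -0.0, -6.5]
force: [0.2, 0.6, -1.1]
gripper_width: 40.1
gripper_force: 0.0
```

Request:
arm_command --motion '[{"offset": [0, 0, -0.02], "spin": 0}, {"offset": [0, 0, -0.04], "spin": 0}, {"offset": [0, 0, -0.05], "spin": 0}, {"offset": [-0.02, 0, -0.03], "spin": 0}, {"offset": [0, 0, 0], "spin": 0}]'

```text
time_s: 19.8
ee_pos: [475.2, 127.6, 184.3]
ee_rot: [-179.9, -0.3, -6.5]
force: [0.2, 0.1, -0.5]
gripper_width: 40.2
gripper_force: 0.0
```

```bash
python3 w.py w10 cup cup_grip cup_lip mat; python3 balls.py; python3 - <<'E'
from h import *
a,_=env.grab_frame('scene'); b=cv2.resize(a[140:260,170:380],None,fx=2.4,fy=2.4)
c=cv2.imread('pics/w10.png'); cv2.imwrite('pics/fin.png',np.vstack([b,c[:264,:504]]))
E
```

```text
[474.8 127.4 182.6] [-180.    -0.1   -6.5]
cup 0.96 [489.8 200.5] [ 416.3 -160.8    3. ]
cup 0.75 [103.8   7.9] [674.1 259.3   3. ]
cup_grip 0.67 [254.  158.6] [504.8 121.4  33. ]
cup_lip 0.8 [249.9  54.2] [604.8 114.2  48. ]
cup_lip 0.65 [87.  25.7] [645.3 259.3  48. ]
orange [248 136  11  44 430] mid [507.4 122.7] yaw -6.415226579263477 ends [484.4 125.3] [529.3 120.2] depth z []
0 0.68 [253.7 158.1] [502.2 120.9  21. ]
0 0.48 [485.2   4.8] [ 624.4 -118.    21. ]
1 0.74 [484.5  25. ] [ 606.8 -119.2   21. ]
2 0.77 [500.1  20.4] [ 609.1 -133.9   21. ]
top 0.41 [335.9 156.5] [ 629.2 -118.5   21. ]
```

View pics/fin.png

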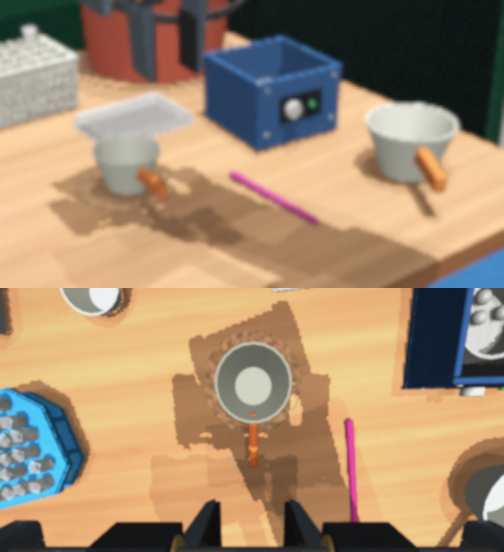

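The empty cup stands upright on the mat at lower-panel px (253,385), about 5 mm off centre. The balls are in the jar at about (487,310), and the pen and the other items have not moved.

```bash
python3 -c "
from workcell import env
print(env.job_done())"
```

```text
the job is handed in; nothing more can be done
None
```

The job is handed in at about 20 s of the 48 s limit: my last pictures showed all three balls in the steel jar, the empty cup upright on its mat about 5 mm off centre, the gripper clear and the bystanders in view unmoved, but the hand-in returned no verdict.

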